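# Clear the bottle and hang up the ear defenders

## Task

A tall bottle has been left on the base of the ear-defender stand, where a hanging cup has to go. First stand the bottle upright in the empty compartment of the tray and let go of it; then hang the ear defenders over the stand's bar by their crown pad, one cup on each side of the bar, square to it and hanging freely. Do not knock the bottle over, and leave the other things on the bench where they are.

Things in the scene. Friction and masses are not known exactly. Their poses are not given: they have to be found in the camera images.
- stand: hanger stand fixed to the bench: grey base plate 200 (x) x 190 (y) x 8 mm, two flat posts 12 mm thick (y), 30 mm wide, at y = +-76 mm, 160 mm tall, a steel bar between their tops. Origin: centre of the plate's underside; z up, y along the bar, -x faces the robot. The bottle stands on the plate on the -x side of the bar.
- stand_bar (a point): middle of the bar, on its axis, 152 mm above the stand's origin; axes as the stand, y along the bar. The bar is 16 mm thick, its clear length between the posts 140 mm, its top as high as the posts' tops.
- bottle: tall white bottle with a black cap, standing upright; body 68 mm diameter up to 120 mm, tapering shoulder to 150 mm, neck 28 mm diameter, cap 38 mm diameter from 161 to 195 mm; about 0.25 kg. Origin: centre of its underside, z up.
- bottle_cap (a point): centre of the cap's flat top, 195 mm above the bottle's underside
- earmuffs: ear defenders standing on their two cups, wire headband arched above; 176 (x, cup to cup) x 70 (y) x 150 mm tall, 0.26 kg. Origin midway between the cups at their underside; z up. Cups: 48 to 88 mm off centre in x, 70 mm wide, 85 mm tall. Black crown pad on top: 60 (x) x 28 (y) x 22 mm, z from 128 to 150 mm; grip it across y from above. Either cup may go on either side.
- earmuffs_top (a point): centre of the crown pad's top face, 150 mm above the cups' underside; axes as the ear defenders
- earmuffs_under (a point): centre of the crown pad's flat underside, 128 mm above the cups' underside, the face that lies on the bar; axes as the ear defenders
- tray: grey open tray fixed to the bench, 220 (x) x 130 (y) x 35 mm tall, walls and floor 5 mm, a divider across its middle making two compartments of about 102 x 120 mm along x. The tray stands to the left or the right of the stand, the ear defenders on the other side. Origin: centre of its underside, z up.
- tray_free (a point): centre of the floor of the tray's empty compartment (the -x one, nearer the robot), 5 mm above the bench; axes as the tray
- tray_jar: squat jar, 62 mm diameter, 76 mm tall, standing in the far (+x) compartment of the tray; a bystander
- gel_jar: squat jar with lid, 60 mm diameter, 75 mm tall, standing on the bench beyond the stand; a bystander
- beaker: open glass beaker, 72 mm diameter, 100 mm tall, beyond the stand; a bystander
- mouse: black computer mouse, about 85 x 60 x 35 mm, lying beyond the stand; a bystander
- meter: hand-held meter, a flat rounded box 150 x 45 x 22 mm (long along its x), lying between the robot and the stand; a bystander
There are look-alikes about, which are no part of the job. Leave any orange look-alike of the earmuffs alone.

How it is judged (in metres and radians):
On the way, in this order (a step that is already met when the one before it is completed fails the run):
1. the bottle stands upright in the tray, released (x of bottle in the frame of tray between -0.1 and 0.1 m and y of bottle in the frame of tray between -0.06 and 0.06 m and z of bottle in the frame of tray between 0 and 0.012 m and angle between bottle's own z axis and vertical below 0.1 rad and linear speed of bottle below 0.03 m/s and contact force between the fingers and bottle below 0.1 N), for 0.2 s.
2. the ear defenders hang over the bar, released (x of earmuffs_under in the frame of stand_bar between -0.03 and 0.03 m and y of earmuffs_under in the frame of stand_bar between -0.06 and 0.06 m and z of earmuffs_under in the frame of stand_bar between 0.002 and 0.016 m and angle between earmuffs's own z axis and vertical below 0.35 rad and angle between the y axis of earmuffs and the y axis of stand, either way round below 0.5 rad and contact force between earmuffs and stand above 0.3 N and linear speed of earmuffs below 0.03 m/s and contact force between the fingers and earmuffs below 0.1 N), for 0.2 s.
At the end, for the whole second after the job is handed in: Bottle upright (within 0.1 rad) on the tray floor; ear defenders at rest with the crown pad's underside on the bar, centred within 30 mm across and 60 mm along it, tilt under 0.35 rad, y axis within 0.5 rad of the bar; both released (all of step 1 and all of step 2); the robot touches nothing.
It fails at once if the bottle is knocked over (tilted more than 0.6 rad) (angle between bottle's own z axis and vertical above 0.6 rad).
It fails at once if a bystander (jar, beaker, mouse or meter) is moved more than 30 mm (distance of any of tray_jar, gel_jar, beaker, mouse, meter from where it was at the start of the episode above 0.03 m).
It also fails if it takes over 58 s, if anything falls off the work surface, if the arm or the gripper's body presses on something with over 40 N, if the wrist force passes 120 N, or if a joint passes its speed limit or range.

## Robot

A 6-joint arm with a two-finger parallel gripper is mounted at the origin on the work surface. World frame = base frame: x ahead of the robot, y to its left, z up, the work surface at z = 0. Lengths are in mm, angles in rad, forces in N, time in s.
With the tool pointing down it reaches from about 350 to 775 mm from the base axis. Payload 7.3 kg.
Tool frame: the origin (TCP) lies midway between the tips of the shut fingers; the grasp point (between the pads) lies 19 mm behind it; x points along the fingers, y is the direction in which the jaws open and shut, and the axes are right-handed (so a half turn about x gives the same grasp; the last joint's range is limited). The gripper opens to 92 mm and grips with 3 to 60 N. Pads are 19 mm wide; open, the fingers measure 130 mm over their backs; the gripper's body (75 mm by 190 mm) begins 47 mm behind the grasp point.
Start: joints at [-1.397, 0.342, 1.524, -0, 1.275, -0.146], TCP at [165.07, -498.394, 226.741] pointing down, gripper open.
Joint ranges: [-2.53, 2.53], [-0.77, 2.02], [0.04, 2.7], [-1, 4.14], [0.28, 2.66], [-3.11, 3.11]. Speed limits (rad/s): [2.57, 2.57, 3.14, 3.14, 3.14, 3.14].

## Interface

Orientations are given as [roll, pitch, yaw] about the fixed x, y, z axes, in that order (R = Rz(yaw) Ry(pitch) Rx(roll)).
In Python, from plant import bot gives the robot as it stands. The module is installed in compiled form; this text tells all that it offers.
- The arm moves only by the shell command python3 -m handwheel 'ROWS' [OPENING]. ROWS is JSON, a list that holds one entry, the list of rows, each a list of 4 numbers: the shift along the tool's x, y, z in cm, then the turn about the tool's x in rad. A call has 1 to 8 rows; each row shifts and turns the commanded pose from where the row before left it, along the tool's axes as they then stand; what a row does not reach is not made up. A row lasts 1/12 s, in which the tool goes at most 41.7 mm and 7.16 degrees, less where a joint would pass 70% of its speed; a pose out of reach is approached as far as the arm can. A call is refused whole if a number of a shift passes 4.17 or a number of a turn 0.125, either way. A call with a gripper value outside its range is refused whole. OPENING is the opening, from 0 (shut) to 1 (fully open), set as the call begins (- or left out, the last holds). The fingers move at their own pace and stop on an object; the grip force is fixed at half the most. Time passes only in rows, so rows that do not move let the fingers close. It gives the time, the measured TCP pose, the force and the opening at its end, in the units of the state.
- bot.get_obs(): the state, without advancing time (a new reading comes with each control period).
- bot.capture(name): name is "scene" or "side" or "wrist"; returns (picture, depth): 400x640x3 uint8, red, green, blue; 400x640 float32, mm along the optical axis (not along the pixel's ray), 0 where there is no reading.
- bot.camera_model(name): a dict with "fx", "fy", "cx", "cy" (pixels), "dist_coeffs" ([k1, k2, p1, p2, k3] as OpenCV has them; the pictures are not rectified), "position" and "rotation" of the camera in the world. Camera axes: x right, y down, z forward; pixel columns grow to the right and rows downward; lengths in mm; the calibration is good to about 2 mm. A picture is of the moment at which its call begins: read the wrist's pose just before it. camera_model takes no time and is no camera call; for the wrist camera it gives the pose at the moment of the call.
- bot.close_job(): hands the job in, once; it reports no verdict.
Trained networks look in the newest picture that a camera, given by its name, has taken for a name from the list of things; names that differ only in an ending like _2 or _b are one class to them, and where a whole thing is asked for, a point or a joint stands for the part that bears it (a point fixed in the world has none). Each returns a list of dicts, best first, with "conf" (0 to 1); they miss things now and then, are a little off and sometimes report something else, mostly with a low value. They report only what shows in the picture. A call takes as long as a camera call. They do not tell look-alikes from the thing itself.
- bot.find_in(camera, label): "bbox" ([left, top, width, height] in pixels, round what is visible of it).
- bot.spot_point(camera, label): "point" ([column, row] in pixels: a listed point, or the origin of a listed thing).
The state is a dict: "time": time; "joint_positions": joint angles; "dq": joint speeds; "tau": joint torques, N m; "tool_pos": TCP position; "tcp_rot": TCP orientation; "contact_force": force on the tool from outside, world axes, zero at the start; "moment": the same for the moment, N m; "grip_width": finger opening in mm.
Only numpy, scipy, OpenCV 4.12 (cv2) and the standard library are available. Lean on these libraries where they do the work, as an engineer would, in place of code of your own. Each camera call takes 0.05 s, during which the arm holds its last target.

## Working session

There is one attempt and no reset: what is moved stays moved. The work goes in short steps, Python scripts to look and compute and a shell command to move; the robot and the scene stay as the last step left them, time stands still between calls to the robot, and variables do not carry over. Pictures are saved under pics/ and viewed, and the job is handed in when it is done.

```bash
mkdir -p pics; cat > h.py <<'E'
import numpy as np, cv2
from plant import bot
def cap(cam,name=None):
    p,d=bot.capture(cam)
    if name: cv2.imwrite('pics/'+name+'.png',p[:,:,::-1])
    return p,d,bot.camera_model(cam)
def rot(m):
    R=np.array(m['rotation'],float)
    if R.shape==(3,3): return R
    from scipy.spatial.transform import Rotation as S
    return S.from_euler('xyz',R).as_matrix()
def ray(m,uv):
    K=np.array([[m['fx'],0,m['cx']],[0,m['fy'],m['cy']],[0,0,1]])
    q=cv2.undistortPoints(np.array(uv,float).reshape(-1,1,2),K,np.array(m['dist_coeffs'],float)).reshape(-1,2)
    return np.c_[q,np.ones(len(q))]@rot(m).T
def atz(m,uv,z):
    r=ray(m,uv);p=np.array(m['position'],float)
    return p+r*((z-p[2])/r[:,2])[:,None]
def cloud(m,d):
    v,u=np.mgrid[0:d.shape[0],0:d.shape[1]]
    r=ray(m,np.c_[u.ravel(),v.ravel()])
    P=np.array(m['position'],float)+r*d.reshape(-1,1)
    P=P.reshape(d.shape+(3,)); P[d<=0]=np.nan
    return P
E
python3 - <<'E'
from h import *
for c in ['scene','side']:
    p,d,m=cap(c,c+'0'); print(c,m)
    np.save(c+'_d.npy',d)
    for l in ['bottle','earmuffs','tray','stand']:
        print(l,[(x['bbox'],round(x['conf'],2)) for x in bot.find_in(c,l)])
    for l,z in [('bottle_cap',195),('earmuffs_top',150),('tray_free',5),('stand_bar',152)]:
        for x in bot.spot_point(c,l): print(l,np.round(x['point']),round(x['conf'],2),atz(m,x['point'],z+(0 if l!='x' else 0)).round())
o=bot.get_obs();print(o)
E
```

```text
scene {'fx': 485.11528233664586, 'fy': 485.11528233664586, 'cx': 321.97215375617077, 'cy': 204.76272843009212, 'dist_coeffs': array([0.00777224, 0.        , 0.        , 0.        , 0.        ]), 'position': array([1097.72871822,  515.31190925, 1253.52480183]), 'rotation': array([-2.52502806e+00,  1.80280088e-03,  2.42531715e+00])}
bottle [([337.9, 193.3, 22.3, 45.6], 0.93)]
earmuffs [([269.7, 137.8, 59.5, 48.5], 0.84), ([261.6, 91.5, 52.4, 40.8], 0.64)]
tray [([385.0, 269.9, 98.2, 87.0], 0.9), ([333.7, 300.1, 20.8, 31.1], 0.62)]
stand [([283.9, 195.3, 88.6, 93.9], 0.82), ([336.8, 193.0, 23.9, 48.7], 0.31)]
bottle_cap [348. 201.] 0.89 [[546. -16. 195.]]
earmuffs_top [286.  94.] 0.87 [[ 377. -497.  150.]]
earmuffs_top [297. 140.] 0.57 [[ 485. -310.  150.]]
tray_free [444. 300.] 0.67 [[477. 312.   5.]]
tray_free [330. 247.] 0.17 [[600. -22.   5.]]
stand_bar [330. 216.] 0.93 [[594. -31. 152.]]
stand_bar [349. 238.] 0.35 [[602.  53. 152.]]
side {'fx': 379.50189248313427, 'fy': 379.50189248313427, 'cx': 322.9963199643415, 'cy': 199.18327834785904, 'dist_coeffs': array([-0.08955553,  0.    
[... 766 characters left out ...]
 [[602. -37. 152.]]
{'time': 0.9, 'joint_positions': array([-1.39698495e+00,  3.41962420e-01,  1.52408105e+00, -3.78206745e-05,
        1.27539164e+00, -1.45998049e-01]), 'dq': array([ 1.94965676e-05, -1.95920293e-03,  1.39744937e-04, -1.20594789e-03,
        1.52285941e-03, -1.29670209e-03]), 'tau': array([ 1.22988178e-03, -4.31116748e+01, -2.44476753e+01,  7.17696687e-02,
        4.82287584e-02, -7.70778257e-06]), 'tool_pos': array([ 165.06853094, -498.40489735,  226.76665643]), 'tcp_rot': array([ 1.1990447 ,  1.57063468, -1.62272752]), 'contact_force': array([-0.43512716,  0.4774367 , -0.33876416]), 'moment': array([ 0.03138551,  0.02004146, -0.00663163]), 'grip_width': 92.16168180478195}
```

```bash
python3 - <<'E'
import cv2
for c,(x,y,w,h) in {'scene':(230,70,280,300),'side':(190,130,300,230)}.items():
    i=cv2.imread(f'pics/{c}0.png')[y:y+h,x:x+w]
    s=min(800/w,600/h)
    cv2.imwrite(f'pics/{c}0c.png',cv2.resize(i,None,fx=s,fy=s,interpolation=cv2.INTER_CUBIC))
E
```

```text
(no output)
```

View pics/scene0c.png

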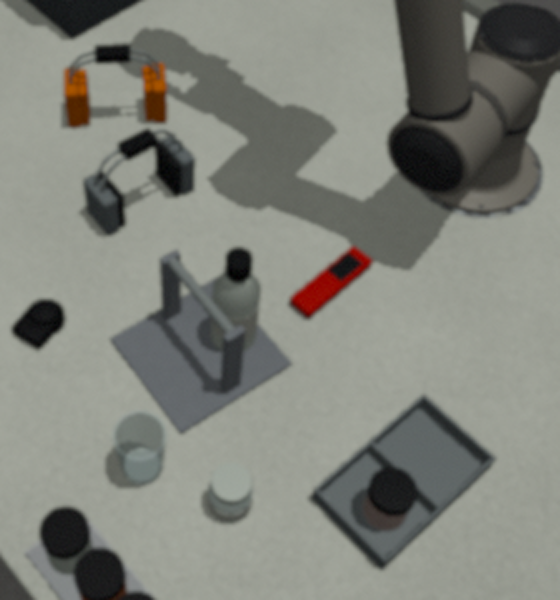

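View pics/side0c.png

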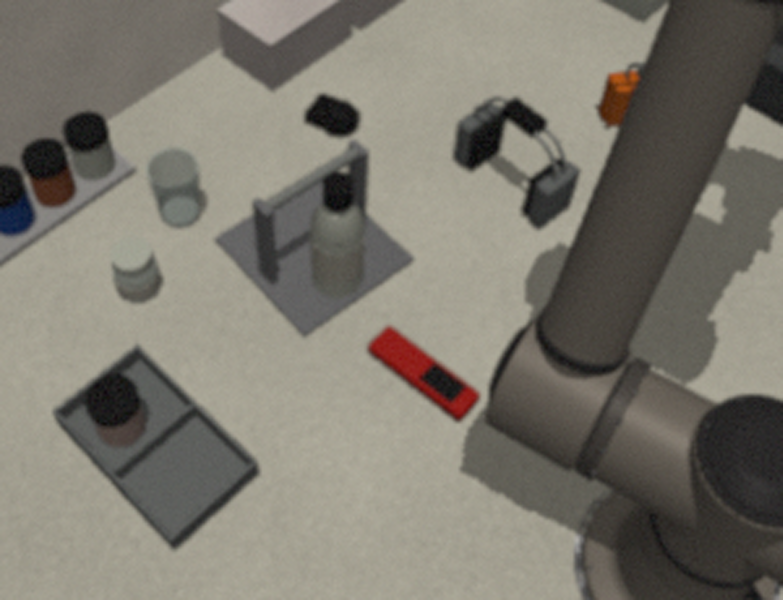

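The scene picture shows two pairs of ear defenders. The orange pair at (286,94) is the look-alike. The grey pair at (297,140) has the black crown pad and matches the description, so it is the target. The bottle is at (348,215), and the tray's empty compartment is at (444,300). Next I measure from depth.

```bash
python3 - <<'E'
from h import *
from scipy.spatial.transform import Rotation as S
o=bot.get_obs();print(S.from_euler('xyz',o['tcp_rot']).as_matrix().round(3))
def box(P,lo,hi):
    return P[np.all((P>lo)&(P<hi),axis=1)]
def rect(n,Q):
    if len(Q)<5: print(n,len(Q));return
    (c,s,a)=cv2.minAreaRect(Q[:,:2].astype(np.float32)); print(n,len(Q),'rect',np.round(c,1),np.round(s),round(a,1),'mean',Q.mean(0).round(1), 'zmax',np.percentile(Q[:,2],[5,50,95]).round(1))
for c in ['scene','side']:
    m=bot.camera_model(c); d=np.load(c+'_d.npy'); P=cloud(m,d).reshape(-1,3); P=P[~np.isnan(P[:,0])]
    print(c, 'bench z',np.median(box(P,[400,100,-30],[500,200,30])[:,2]))
    rect('cap',box(P,[500,-60,188],[580,20,215]))
    rect('bar',box(P,[560,-140,140],[640,80,170]))
    rect('plate',box(P,[470,-160,4.5],[720,100,14]))
    rect('pad',box(P,[420,-380,125],[540,-270,165]))
    rect('cups',box(P,[380,-430,55],[600,-220,100]))
    rect('tray',box(P,[380,210,25],[690,400,45]))
    rect('jar',box(P,[480,210,60],[690,400,90]))
    rect('meter',box(P,[300,-100,12],[470,140,40]))
E
```

```text
[[-0.     0.314 -0.949]
 [-0.    -0.949 -0.314]
 [-1.     0.     0.   ]]
scene bench z 0.7181734483763194
cap 168 rect [544.1 -15.2] [37. 37.] 9.6 mean [545.8 -13.5 201.4] zmax [190.5 202.8 206.6]
bar 470 rect [586.3 -25.8] [167.  57.] 83.7 mean [597.  -21.8 156.1] zmax [142.6 158.  162.9]
plate 2726 rect [595.3 -29.5] [249. 257.] 0.2 mean [619.4 -21.3   8.7] zmax [ 5.   8.6 12.6]
pad 263 rect [ 480.9 -309.9] [ 32. 116.] 85.2 mean [ 483.5 -307.6  143.6] zmax [130.9 146.1 153.5]
cups 549 rect [ 481.4 -309.3] [ 72. 176.] 83.7 mean [ 488.1 -302.6   78. ] zmax [58.3 81.3 89.1]
tray 825 rect [526.  307.9] [131. 225.] 89.5 mean [537.1 310.7  33.4] zmax [26.3 33.8 39.6]
jar 499 rect [577.5 320.6] [62. 60.] 48.1 mean [579.7 321.6  80.2] zmax [68.2 81.2 85.7]
meter 576 rect [370.7  15.7] [141.  46.] 1.2 mean [373.1  17.7  22.1] zmax [15.9 22.1 27.3]
side bench z 0.6101813403176948
cap 122 rect [542.6 -14.4] [36. 37.] 80.9 mean [539.8 -12.3 200.1] zmax [190.3 201.5 204.9]
bar 284 rect [586.2 -27.4] [163.  54.] 84.4 mean [595.  -22.8 155.8] zmax [144.1 157.3 161.7]
plate 1297 rect [592.5 -24.5] [231. 251.] 3.1 mean [585.9  -7.3   7.7] zmax [ 4.9  7.4 11.2]
pad 204 rect [ 479.4 -310.1] [ 33. 116.] 87.8 mean [ 474.4 -306.   142.5] zmax [130.8 144.7 151.3]
cups 430 rect [ 478.3 -308. ] [ 73. 178.] 84.3 mean [ 471.3 -300.4   76.9] zmax [59.  79.9 86.6]
tray 640 rect [527.2 306. ] [130. 223.] 89.4 mean [525.3 309.6  33.1] zmax [26.5 33.4 38.8]
jar 351 rect [575.6 318.3] [59. 62.] 33.0 mean [572.8 319.5  79. ] zmax [67.4 80.4 83.4]
meter 549 rect [369.3  16.1] [137.  46.] 2.2 mean [366.3  18.4  21.9] zmax [16.2 22.1 26.8]
```

```bash
python3 - <<'E'
import cv2
i=cv2.imread('pics/scene0.png')[85:195,255:345]
cv2.imwrite('pics/emcrop.png',cv2.resize(i,None,fx=5,fy=5,interpolation=cv2.INTER_CUBIC))
E
```

```text
(no output)
```

View pics/emcrop.png

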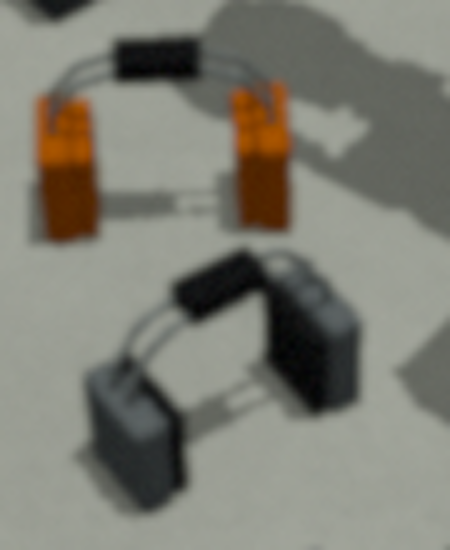

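The crop confirms it: grey pair below with its pad at about (298,142), orange look-alike above. Now I refine the yaws and the bar line.

```bash
python3 - <<'E'
from h import *
def box(P,lo,hi):
    return P[np.all((P>lo)&(P<hi),axis=1)]
Q=[]
for c in ['scene','side']:
    m=bot.camera_model(c); d=np.load(c+'_d.npy'); P=cloud(m,d).reshape(-1,3); P=P[~np.isnan(P[:,0])]; Q.append(P)
    cu=box(P,[380,-430,55],[600,-220,100]); (ct,s,a)=cv2.minAreaRect(cu[:,:2].astype(np.float32))
    print(c,'cupbox',cv2.boxPoints((ct,s,a)).round().tolist())
    tp=box(P,[430,-380,138],[530,-250,170]);u,sv,vt=np.linalg.svd(tp[:,:2]-tp[:,:2].mean(0),full_matrices=False);print('pad',tp.mean(0).round(1),vt[0].round(3), cv2.minAreaRect(tp[:,:2].astype(np.float32)))
    b=box(P,[575,-140,153],[640,80,172]);
    u,sv,vt=np.linalg.svd(b[:,:2]-b[:,:2].mean(0),full_matrices=False);print('bar',b.mean(0).round(1),vt[0].round(3),cv2.minAreaRect(b[:,:2].astype(np.float32)), b[:,1].min(),b[:,1].max())
    for y0 in range(-120,80,25):
        w=b[(b[:,1]>y0)&(b[:,1]<y0+25)]
        if len(w): print(y0,len(w),w[:,0].min().round(),w[:,0].max().round(),w[:,2].mean().round(1))
    t=box(P,[380,210,25],[690,400,45]);print('tray',cv2.boxPoints(cv2.minAreaRect(t[:,:2].astype(np.float32))).round().tolist())
    pl=box(P,[620,-160,4.5],[720,100,14]); print('plate far edge', pl[:,0].max(), np.percentile(pl[:,1],[1,99]))
E
```

```text
scene cupbox [[390.0, -335.0], [565.0, -355.0], [573.0, -283.0], [398.0, -264.0]]
pad [ 483.1 -307.9  147.8] [ 0.993 -0.119] ((480.37188720703125, -309.8926696777344), (32.03445053100586, 84.29117584228516), 85.20711517333984)
bar [601.2 -24.2 159.1] [0.115 0.993] ((599.2432861328125, -27.972511291503906), (165.18521118164062, 30.352622985839844), 83.85474395751953) -110.39211341599957 55.12577568929788
-120 50 576.0 606.0 159.2
-95 42 585.0 602.0 159.2
-70 42 590.0 605.0 158.8
-45 45 589.0 607.0 159.2
-20 46 594.0 612.0 158.9
5 49 596.0 614.0 158.6
30 75 594.0 623.0 159.4
55 1 598.0 598.0 162.9
tray [[413.0, 243.0], [638.0, 241.0], [639.0, 373.0], [414.0, 375.0]]
plate far edge 719.9187697166344 [-131.97707505   81.79897762]
side cupbox [[386.0, -335.0], [563.0, -353.0], [571.0, -281.0], [393.0, -263.0]]
pad [ 476.6 -306.4  147. ] [-0.997  0.072] ((474.1376647949219, -309.92694091796875), (32.59638977050781, 73.69200134277344), 87.80091857910156)
bar [596.2 -25.2 158. ] [0.1   0.995] ((597.8466796875, -28.537429809570312), (163.36758422851562, 30.772647857666016), 84.41614532470703) -109.83244102594176 53.52942386445284
-120 29 575.0 606.0 157.9
-95 29 583.0 599.0 157.7
-70 30 586.0 602.0 157.8
-45 27 589.0 605.0 158.3
-20 28 590.0 608.0 158.0
5 31 592.0 609.0 158.1
30 47 591.0 621.0 158.2
tray [[415.0, 242.0], [638.0, 240.0], [639.0, 370.0], [416.0, 372.0]]
plate far edge 704.4718940270091 [-105.95302264   61.49571767]
```

```bash
python3 -m handwheel '[[[-0.5,0,0,0.107],[-0.5,0,0,0.107],[-0.5,0,0,0.107],[-0.5,0,0,0.107]]]' 1
python3 -m handwheel '[[[0,-2.6,-1.6,0],[0,-2.6,-1.6,0],[0,-2.6,-1.6,0],[0,-2.6,-1.6,0],[0,-2.6,-1.6,0],[0,-2.6,-1.6,0],[0,-2.6,-1.6,0],[0,-2.6,-1.6,0]]]' -
```

```text
time: 1.23
tool_pos: [165.1, -498.4, 246.9]
tcp_rot: [-0.979, 1.571, 2.049]
contact_force: [0.1, -0.3, 0.4]
grip_width: 91.7
time: 1.9
tool_pos: [315.4, -304.2, 246.9]
tcp_rot: [2.356, 1.57, -0.894]
contact_force: [0.7, -0.5, -0.3]
grip_width: 91.6
```

```bash
cat > rel.py <<'E'
import sys
from h import *
from scipy.spatial.transform import Rotation as S
# rel.py x y z : shift in tool axes (cm) from current TCP
o=bot.get_obs();R=S.from_euler('xyz',o['tcp_rot']).as_matrix()
t=np.array([float(a) for a in sys.argv[1:4]])
print('t',o['time'],'tcp',np.round(o['tool_pos'],1),'toolshift cm',(R.T@(t-o['tool_pos'])/10).round(2),'w',round(o['grip_width'],1),'F',np.round(o['contact_force'],1),'ydeg',np.degrees(np.arctan2(R[1,1],R[0,1])).round(1),'q',np.round(o['joint_positions'],2))
E
python3 rel.py 543.5 -15 246
```

```text
t 1.9 tcp [ 315.4 -304.2  246.9] toolshift cm [  0.08 -31.22 -19.54] w 91.6 F [ 0.7 -0.5 -0.3] ydeg -96.2 q [-0.94  0.16  1.71  0.    1.27  0.74]
```

```bash
python3 -m handwheel '[[[0,-2.6,-1.6,0],[0,-2.6,-1.6,0],[0,-2.6,-1.6,0],[0,-2.6,-1.6,0],[0,-2.6,-1.6,0],[0,-2.6,-1.6,0],[0,-2.6,-1.6,0],[0,-2.6,-1.6,0]]]' -
python3 -m handwheel '[[[0,-2.6,-1.6,0],[0,-2.6,-1.6,0],[0,-2.6,-1.6,0],[0,-2.6,-1.9,0],[0,0,0,0]]]' -
python3 rel.py 543.5 -15 246
python3 - <<'E'
from h import *
p,d,m=cap('wrist','w1')
for l,z in [('bottle_cap',195),('stand_bar',152)]:
    for x in bot.spot_point('wrist',l): print(l,np.round(x['point']),round(x['conf'],2),atz(m,x['point'],z).round(1))
P=cloud(m,d).reshape(-1,3);P=P[~np.isnan(P[:,0])]
c=P[(P[:,2]>188)&(P[:,2]<205)&(abs(P[:,0]-543)<35)&(abs(P[:,1]+15)<35)]
if len(c)>4: print(len(c),cv2.minAreaRect(c[:,:2].astype(np.float32)),c.mean(0))
E
```

```text
time: 2.57
tool_pos: [465.2, -111.1, 246.9]
tcp_rot: [2.471, 1.57, -0.779]
contact_force: [0.0, -0.4, -0.0]
grip_width: 91.8
time: 2.98
tool_pos: [544.9, -12.5, 246.4]
tcp_rot: [-2.286, 1.569, 0.751]
contact_force: [-1.4, 0.2, 1.1]
grip_width: 91.8
t 2.9833 tcp [544.9 -12.5 246.4] toolshift cm [0.04 0.26 0.11] w 91.8 F [-1.4  0.2  1.1] ydeg -96.0 q [-0.16  0.36  1.44  0.    1.34  1.51]
bottle_cap [328. 229.] 0.92 [[541.3 -17.5 195. ]]
stand_bar [334. 132.] 0.89 [[600.  -28.8 152. ]]
2680 ((541.8324584960938, -18.376689910888672), (37.33351135253906, 37.23969268798828), 44.397926330566406) [543.7583223  -18.56489539 201.13830611]
```

View pics/w1.png

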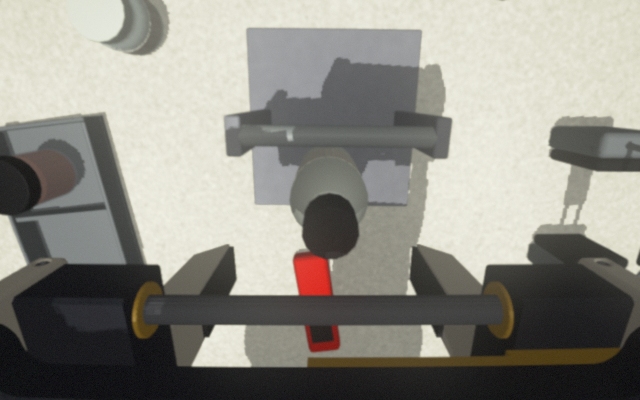

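Cap at (330,225) and bar at (340,135), with the jaws square to the bar. The bottle stands on the plate, so its cap top is at about 203 mm. I descend to TCP z of about 169.

```bash
python3 -m handwheel '[[[1,0.43,0.15,0],[1.5,0,0,0],[1.5,0,0,0],[1.5,0,0,0],[1.2,0,0,0],[1,0,0,0],[0,0,0,0],[0,0,0,0]]]' -
python3 rel.py 542.5 -17 169
python3 -m handwheel '[[[0,0,0,0],[0,0,0,0],[0,0,0,0],[0,0,0,0],[0,0,0,0],[0,0,0,0],[0,0,0,0],[0,0,0,0]]]' 0
```

```text
time: 3.8
tool_pos: [540.0, -21.1, 169.8]
tcp_rot: [0.271, 1.57, -2.98]
contact_force: [1.2, -0.7, 0.9]
grip_width: 91.8
t 3.8 tcp [540.  -21.1 169.8] toolshift cm [ 0.08 -0.43 -0.2 ] w 91.8 F [ 1.2 -0.7  0.9] ydeg -96.3 q [-0.18  0.42  1.57 -0.    1.15  1.5 ]
time: 4.47
tool_pos: [540.4, -20.4, 169.7]
tcp_rot: [2.614, 1.571, -0.636]
contact_force: [-0.1, 0.2, 0.1]
grip_width: 42.9
```

```bash
python3 -m handwheel '[[[0,0,0,0],[0,0,0,0],[0,0,0,0],[0,0,0,0]]]' 0;  python3 -m handwheel '[[[-1,0,0,0],[-1,0,0,0],[-1,0,0,0],[0,0,0,0],[0,0,0,0]]]' 0
python3 rel.py 473 307 230
python3 - <<'E'
from h import *
p,d,m=cap('side','s2')
i=p[130:330,200:420,::-1];cv2.imwrite('pics/s2.png',cv2.resize(i,None,fx=3,fy=3))
E
```

```text
time: 4.8
tool_pos: [540.3, -20.4, 169.6]
tcp_rot: [0.037, 1.571, 3.07]
contact_force: [0.0, 0.2, -0.3]
grip_width: 37.6
time: 5.22
tool_pos: [540.9, -20.6, 200.9]
tcp_rot: [3.012, 1.568, -0.237]
contact_force: [0.2, -0.7, -2.6]
grip_width: 37.7
t 5.2167 tcp [540.9 -20.6 200.9] toolshift cm [ -2.95 -31.83  10.28] w 37.7 F [ 0.2 -0.7 -2.6] ydeg -96.2 q [-0.18  0.39  1.52 -0.    1.22  1.5 ]
```

View pics/s2.png

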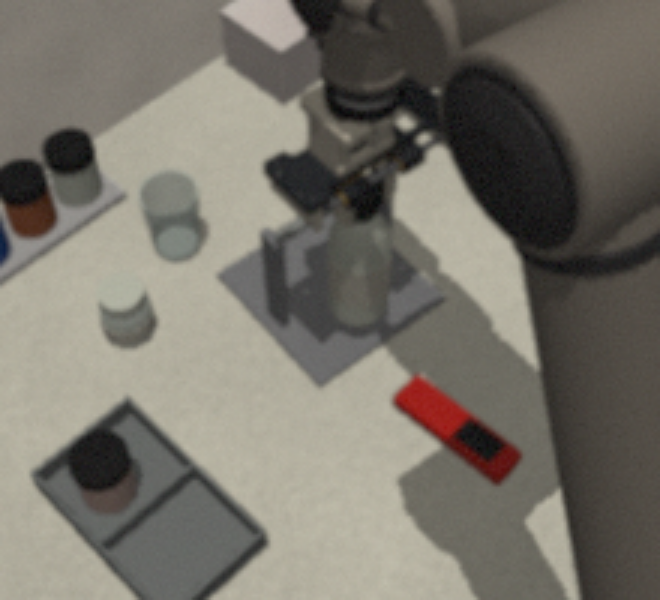

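The bottle hangs from the gripper at about (360,270) in the crop, held by its cap. Carrying it to the tray, moving away from the bar first.

```bash
python3 -m handwheel '[[[-0.8,0,0.5,0],[-1,0,1,0],[-1,-0.3,1,0],[-0.7,-0.7,0.9,0],[0,-1.2,0.5,0],[0,-1.6,0.5,0],[0,-1.9,0.5,0],[0,-1.9,0.5,0]]]' -
python3 -m handwheel '[[[0,-1.9,0.4,0],[0,-1.9,0.4,0],[0,-1.9,0.4,0],[0,-1.9,0.4,0],[0,-1.9,0.4,0],[0,-1.9,0.4,0],[0,-1.9,0.4,0],[0,-1.9,0.4,0]]]' -
python3 -m handwheel '[[[0,-1.9,0.4,0],[0,-1.9,0.3,0],[0,-1.6,0.3,0],[0,-1.2,0.2,0],[0,-0.7,0,0],[0,-0.3,0,0],[0,0,0,0],[0,0,0,0]]]' -
python3 rel.py 474 307 176
```

```text
time: 5.93
tool_pos: [494.2, 62.5, 234.4]
tcp_rot: [-0.391, 1.57, 2.642]
contact_force: [-0.5, -0.6, -2.0]
grip_width: 37.4
time: 6.6
tool_pos: [478.6, 217.4, 234.2]
tcp_rot: [0.178, 1.57, -3.072]
contact_force: [0.5, 0.2, -1.2]
grip_width: 37.4
time: 7.27
tool_pos: [475.8, 291.9, 234.5]
tcp_rot: [1.261, 1.57, -1.989]
contact_force: [-0.1, 0.4, -2.4]
grip_width: 37.6
t 7.2667 tcp [475.8 291.9 234.5] toolshift cm [ 5.85 -1.49  0.34] w 37.6 F [-0.1  0.4 -2.4] ydeg -96.2 q [ 0.41  0.4   1.42 -0.    1.33  2.09]
```

```bash
python3 -m handwheel '[[[0,-0.7,0.2,0],[0.5,-0.8,0.2,0],[1.2,0,0,0],[1.2,0,0,0],[1,0,0,0],[0.8,0,0,0],[0,0,0,0],[0,0,0,0]]]' -
python3 rel.py 474 307 167
python3 - <<'E'
from h import *
p,d,m=cap('side')
i=p[230:360,180:320,::-1];cv2.imwrite('pics/s3.png',cv2.resize(i,None,fx=4,fy=4))
p,d,m=cap('scene')
i=p[220:370,360:500,::-1];cv2.imwrite('pics/s3b.png',cv2.resize(i,None,fx=4,fy=4))
E
```

```text
time: 7.93
tool_pos: [473.3, 307.7, 187.3]
tcp_rot: [0.609, 1.57, -2.641]
contact_force: [0.1, 0.1, -2.4]
grip_width: 37.4
t 7.9333 tcp [473.3 307.7 187.3] toolshift cm [ 2.03  0.06 -0.07] w 37.4 F [ 0.1  0.1 -2.4] ydeg -96.2 q [ 0.44  0.45  1.47 -0.    1.22  2.12]
```

View pics/s3.png

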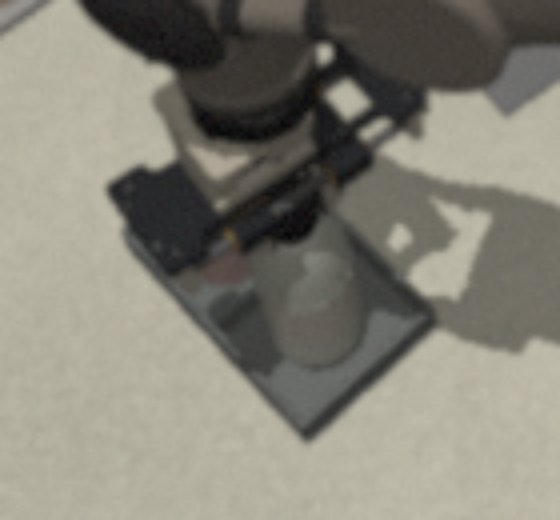

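View pics/s3b.png

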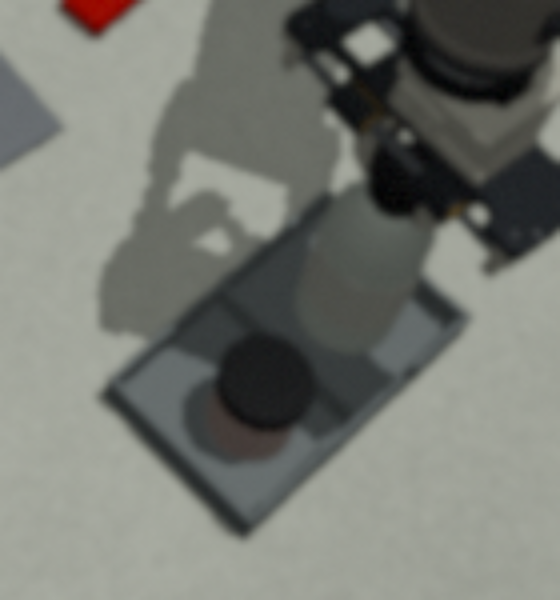

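The bottle is inside the near compartment in both views, about (315,330) in the side crop and (365,290) in the scene crop, and clear of the walls. Lowering.

```bash
python3 -m handwheel '[[[0.5,0,0,0],[0.5,0,0,0],[0.4,0,0,0],[0.3,0,0,0],[0.15,0,0,0],[0,0,0,0],[0,0,0,0],[0,0,0,0]]]' -
python3 rel.py 474 307 166.6
```

```text
time: 8.7
tool_pos: [473.6, 307.8, 169.4]
tcp_rot: [-2.797, 1.57, 0.236]
contact_force: [0.1, -0.4, -2.7]
grip_width: 37.8
t 8.7 tcp [473.6 307.8 169.4] toolshift cm [ 0.28  0.07 -0.05] w 37.8 F [ 0.1 -0.4 -2.7] ydeg -96.2 q [ 0.44  0.46  1.5  -0.    1.18  2.12]
```

```bash
python3 -m handwheel '[[[0.1,0,0,0],[0.1,0,0,0],[0.1,0,0,0],[0,0,0,0],[0,0,0,0]]]' -
```

```text
time: 9.12
tool_pos: [473.6, 307.8, 166.5]
tcp_rot: [-2.797, 1.57, 0.237]
contact_force: [-0.4, -0.3, 1.3]
grip_width: 37.1
```

The force went from -2.7 to +1.3 N, so the bottle is on the floor. Releasing and rising.

```bash
python3 -m handwheel '[[[0,0,0,0],[0,0,0,0],[0,0,0,0],[0,0,0,0],[0,0,0,0],[0,0,0,0],[0,0,0,0],[0,0,0,0]]]' 1
python3 -m handwheel '[[[0,0,0,0],[0,0,0,0],[0,0,0,0],[0,0,0,0]]]' -
python3 -m handwheel '[[[-1,0,0,0],[-2,0,0,0],[-2,0,0,0],[-2,0,0,0],[-1.5,0,0,0],[0,0,0,0]]]' -
python3 rel.py 480 -309 245
python3 - <<'E'
from h import *
p,d,m=cap('side')
i=p[230:360,180:320,::-1];cv2.imwrite('pics/s4.png',cv2.resize(i,None,fx=4,fy=4))
E
```

```text
time: 9.78
tool_pos: [473.4, 307.7, 166.2]
tcp_rot: [1.848, 1.571, -1.402]
contact_force: [-1.0, 0.3, -1.0]
grip_width: 86.2
time: 10.12
tool_pos: [473.4, 307.7, 166.2]
tcp_rot: [1.939, 1.571, -1.311]
contact_force: [0.4, -0.5, 0.8]
grip_width: 91.9
time: 10.62
tool_pos: [474.9, 308.4, 255.4]
tcp_rot: [-2.608, 1.564, 0.426]
contact_force: [0.6, -0.1, 0.1]
grip_width: 91.7
t 10.6167 tcp [474.9 308.4 255.4] toolshift cm [ 0.86 61.33 -7.17] w 91.7 F [ 0.6 -0.1  0.1] ydeg -96.2 q [ 0.44  0.39  1.36 -0.    1.38  2.12]
```

View pics/s4.png

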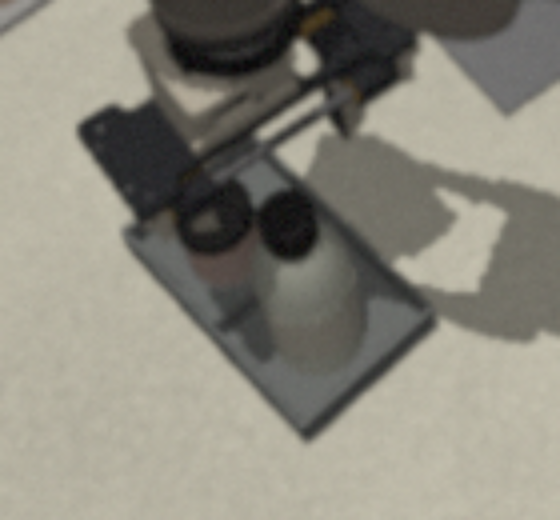

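The bottle stands upright and released, cap at (290,225) in the crop. Now to the ear defenders.

```bash
python3 -m handwheel '[[[0,1.2,-0.2,0],[0,2,-0.3,0],[0,2.5,-0.3,0],[0,2.8,-0.3,0],[0,2.8,-0.3,0],[0,2.8,-0.3,0],[0,2.8,-0.3,0],[0,2.8,-0.3,0]]]' -
python3 -m handwheel '[[[0,2.8,-0.3,0],[0,2.8,-0.3,0],[0,2.8,-0.3,0],[0,2.8,-0.3,0],[0,2.8,-0.3,0],[0,2.8,-0.3,0],[0,2.8,-0.3,0],[0,2.8,-0.3,0]]]' -
python3 -m handwheel '[[[0,2.8,-0.3,0],[0,2.8,-0.3,0],[0,2.8,-0.3,0],[0,2.8,-0.2,0],[0,2,0.6,0],[0,1.5,0.6,0],[0,0,0.5,0],[0,0,0,0]]]' -
python3 rel.py 480 -309 245
python3 - <<'E'
from h import *
p,d,m=cap('wrist','w5')
for x in bot.spot_point('wrist','earmuffs_top'): print(np.round(x['point']),round(x['conf'],2),atz(m,x['point'],150).round(1))
P=cloud(m,d).reshape(-1,3);P=P[~np.isnan(P[:,0])]
c=P[(P[:,2]>125)&(P[:,2]<165)&(abs(P[:,0]-480)<60)&(abs(P[:,1]+309)<50)]
if len(c)>4: print(len(c),cv2.minAreaRect(c[:,:2].astype(np.float32)),c.mean(0))
E
```

```text
time: 11.33
tool_pos: [473.8, 107.3, 249.8]
tcp_rot: [0.307, 1.568, -2.943]
contact_force: [0.0, 0.2, 0.2]
grip_width: 91.8
time: 12.0
tool_pos: [473.2, -117.6, 249.9]
tcp_rot: [-0.176, 1.568, 2.857]
contact_force: [-0.9, -0.1, -0.4]
grip_width: 91.8
time: 12.67
tool_pos: [451.0, -261.6, 249.9]
tcp_rot: [-0.52, 1.568, 2.511]
contact_force: [-0.1, -0.2, -1.3]
grip_width: 91.6
t 12.6667 tcp [ 451.  -261.6  249.9] toolshift cm [ 0.48  4.39 -3.41] w 91.6 F [-0.1 -0.2 -1.3] ydeg -96.3 q [-0.67  0.32  1.49 -0.    1.33  1.01]
[383. 160.] 0.7 [[ 482.2 -311.1  150. ]]
[604. 251.] 0.61 [[ 384.  -497.3  150. ]]
3784 ((480.9996032714844, -311.1006774902344), (28.517852783203125, 120.59058380126953), 84.37571716308594) [ 484.76776029 -310.44259172  144.81351917]
```

View pics/w5.png

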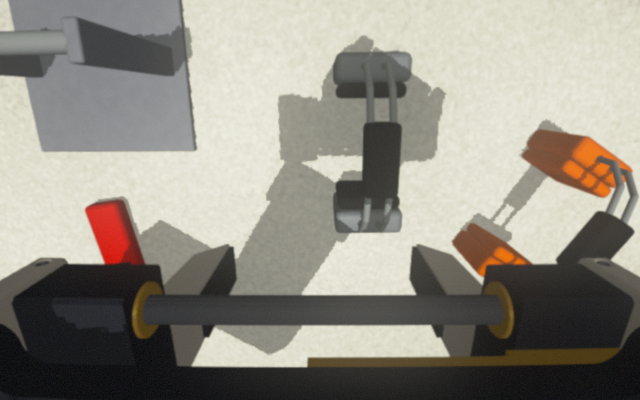

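Pad at (381,160), which gives (481.5,-311) and agrees with the fixed cameras. The orange pair is at (560,190). The tips must stay above the pad's underside, because the jaws open along the bar, so I grip at TCP z of about 131.5.

```bash
python3 -m handwheel '[[[0.5,1.5,-1.2,0],[1,1.6,-1.2,0],[1,1.5,-1.17,0],[0,0,0,0],[0,0,0,0],[0,0,0,0]]]' -
python3 rel.py 481.5 -311 131.5
```

```text
time: 13.27
tool_pos: [483.4, -309.8, 226.3]
tcp_rot: [-0.858, 1.57, 2.176]
contact_force: [0.4, 0.4, 0.6]
grip_width: 91.7
t 13.2667 tcp [ 483.4 -309.8  226.3] toolshift cm [9.48 0.14 0.18] w 91.7 F [0.4 0.4 0.6] ydeg -96.1 q [-0.7   0.43  1.38  0.    1.32  0.97]
```

```bash
python3 -m handwheel '[[[1.5,0.1,0.15,0],[2,0,0,0],[2,0,0,0],[1.5,0,0,0],[1,0,0,0],[0.7,0,0,0],[0.7,0,0,0],[0,0,0,0]]]' -
python3 -m handwheel '[[[0,0,0,0],[0,0,0,0],[0,0,0,0]]]' -
python3 rel.py 481.5 -311 131.5
python3 - <<'E'
from h import *
p,d,m=cap('wrist','w6')
p,d,m=cap('scene')
i=p[90:210,230:370,::-1];cv2.imwrite('pics/s6.png',cv2.resize(i,None,fx=5,fy=5))
E
```

```text
time: 13.93
tool_pos: [481.5, -311.3, 131.6]
tcp_rot: [-0.552, 1.57, 2.482]
contact_force: [-0.3, 0.5, 0.4]
grip_width: 91.8
time: 14.18
tool_pos: [482.1, -312.1, 133.0]
tcp_rot: [2.501, 1.569, -0.748]
contact_force: [0.3, -0.6, 0.2]
grip_width: 91.8
t 14.1833 tcp [ 482.1 -312.1  133. ] toolshift cm [ 0.15 -0.1   0.08] w 91.8 F [ 0.3 -0.6  0.2] ydeg -96.2 q [-0.71  0.52  1.52 -0.    1.1   0.97]
```

View pics/w6.png

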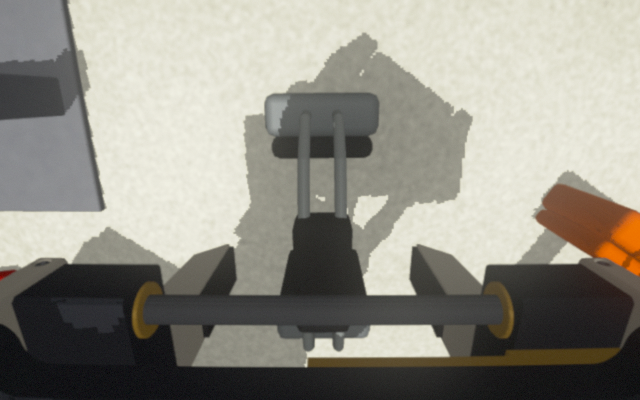

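View pics/s6.png

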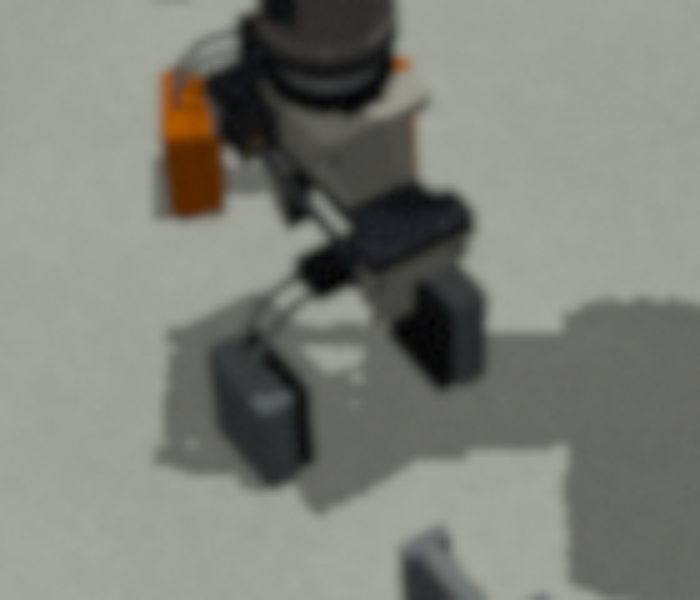

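The pad is centred between the fingers at about column 323 in the wrist view, clear on both sides, with the orange pair untouched. Closing.

```bash
python3 -m handwheel '[[[0.15,0,0,0],[0,0,0,0],[0,0,0,0],[0,0,0,0],[0,0,0,0],[0,0,0,0],[0,0,0,0],[0,0,0,0]]]' 0
python3 -m handwheel '[[[0,0,0,0],[0,0,0,0],[0,0,0,0],[0,0,0,0],[0,0,0,0],[0,0,0,0]]]' 0
python3 -m handwheel '[[[-0.7,0,0,0],[-1,0,0,0],[-1,0,0,0],[-0.5,0,0,0],[0,0,0,0],[0,0,0,0]]]' 0
python3 rel.py 598.5 -28 320
```

```text
time: 14.95
tool_pos: [481.8, -311.8, 130.8]
tcp_rot: [2.106, 1.571, -1.143]
contact_force: [0.2, -0.9, -0.1]
grip_width: 42.7
time: 15.45
tool_pos: [481.8, -311.8, 130.7]
tcp_rot: [2.259, 1.571, -0.991]
contact_force: [-0.6, -0.6, -0.5]
grip_width: 28.1
time: 15.95
tool_pos: [481.9, -311.9, 163.3]
tcp_rot: [2.513, 1.57, -0.737]
contact_force: [-1.1, 0.8, -2.9]
grip_width: 27.7
t 15.95 tcp [ 481.9 -311.9  163.3] toolshift cm [-15.68 -29.47  -8.54] w 27.7 F [-1.1  0.8 -2.9] ydeg -96.2 q [-0.71  0.49  1.48 -0.    1.17  0.97]
```

```bash
python3 -m handwheel '[[[-1.2,0,0,0],[-2,0,0,0],[-2.4,0,0,0],[-2.4,0,0,0],[-2.4,0,0,0],[-2.4,0,0,0],[-2,-0.5,0,0],[-1.2,-1,0,0]]]' -
python3 -m handwheel '[[[-0.5,-1.5,-0.4,0],[0,-2,-0.6,0],[0,-2.2,-0.6,0],[0,-2.2,-0.6,0],[0,-2.2,-0.6,0],[0,-2.2,-0.6,0],[0,-2.2,-0.6,0],[0,-2.2,-0.6,0]]]' -
python3 -m handwheel '[[[0,-2.2,-0.6,0],[0,-2.2,-0.6,0],[0,-2,-0.6,0],[0,-1.5,-0.6,0],[0,-1,-0.4,0],[0,-0.5,-0.3,0],[0,0,0,0],[0,0,0,0]]]' -
python3 -m handwheel '[[[0,0,0,0],[0,0,0,0],[0,0,0,0],[0,0,0,0]]]' -
python3 rel.py 598.5 -28 320
```

```text
time: 16.62
tool_pos: [483.5, -297.8, 324.7]
tcp_rot: [2.385, 1.568, -0.866]
contact_force: [-0.1, -0.3, -2.5]
grip_width: 27.5
time: 17.28
tool_pos: [547.2, -134.6, 327.1]
tcp_rot: [-0.215, 1.57, 2.819]
contact_force: [-0.3, -0.3, -2.9]
grip_width: 27.6
time: 17.95
tool_pos: [588.0, -46.2, 327.4]
tcp_rot: [0.665, 1.57, -2.585]
contact_force: [-0.7, -1.1, -3.4]
grip_width: 27.5
time: 18.28
tool_pos: [588.0, -46.3, 327.8]
tcp_rot: [2.42, 1.571, -0.83]
contact_force: [0.2, -0.5, -2.2]
grip_width: 27.5
t 18.2833 tcp [588.  -46.3 327.8] toolshift cm [ 0.78 -1.93 -0.85] w 27.5 F [ 0.2 -0.5 -2.2] ydeg -96.2 q [-0.21  0.42  1.14 -0.    1.59  1.47]
```

```bash
python3 -m handwheel '[[[0,-0.6,-0.3,0],[0,-0.7,-0.3,0],[0,-0.6,-0.25,0],[0,0,0,0],[0,0,0,0],[0,0,0,0],[0,0,0,0]]]' -
python3 rel.py 598.5 -28 163
python3 - <<'E'
from h import *
out=[]
for c,(x,y,w,h) in {'scene':(240,60,180,240),'side':(220,60,180,240)}.items():
    p,d,m=cap(c)
    out.append(cv2.resize(p[y:y+h,x:x+w,::-1],None,fx=2.2,fy=2.2,interpolation=cv2.INTER_CUBIC))
    for l,z in [('stand_bar',152),('earmuffs_top',346)]:
        for q in bot.spot_point(c,l): print(c,l,np.round(q['point']),round(q['conf'],2),atz(m,q['point'],z).round(1))
    P=cloud(m,d).reshape(-1,3);P=P[~np.isnan(P[:,0])]
    q=P[(P[:,2]>190)&(P[:,2]<290)&(abs(P[:,0]-598)<140)&(abs(P[:,1]+28)<80)]
    print(len(q),q.min(0).round(),q.max(0).round(),cv2.boxPoints(cv2.minAreaRect(q[:,:2].astype(np.float32))).round().tolist())
    for s in (-1,1):
        r=q[(s*(q[:,0]-598)>30)]; print(s,len(r),np.percentile(r[:,2],[1,50,99]).round())
    b=P[(P[:,2]>150)&(P[:,2]<170)&(abs(P[:,0]-598)<35)&(abs(P[:,1]+28)<95)]
    print('bar',len(b),cv2.minAreaRect(b[:,:2].astype(np.float32)))
cv2.imwrite('pics/s7.png',np.hstack(out))
cap('wrist','w7')
E
```

```text
time: 18.87
tool_pos: [598.6, -27.8, 327.7]
tcp_rot: [1.081, 1.571, -2.169]
contact_force: [0.7, -0.4, -2.8]
grip_width: 28.0
t 18.8667 tcp [598.6 -27.8 327.7] toolshift cm [16.47  0.02  0.  ] w 28.0 F [ 0.7 -0.4 -2.8] ydeg -96.2 q [-0.17  0.44  1.11 -0.    1.6   1.5 ]
scene stand_bar [333. 218.] 0.62 [[592.4 -23.2 152. ]]
scene stand_bar [257. 228.] 0.21 [[ 768.  -131.7  152. ]]
scene earmuffs_top [287.  95.] 0.66 [[ 507.4 -311.2  346. ]]
scene earmuffs_top [329. 172.] 0.6 [[601.  -32.8 346. ]]
scene earmuffs_top [329. 222.] 0.39 [[695.5  75.7 346. ]]
1124 [511. -69. 199.] [688.  18. 289.] [[506.0, -51.0], [682.0, -70.0], [689.0, 0.0], [513.0, 19.0]]
-1 409 [203. 245. 285.]
1 715 [203. 268. 287.]
bar 296 ((597.7998046875, -27.295455932617188), (164.804443359375, 28.905515670776367), 81.27587127685547)
side stand_bar [311. 194.] 0.9 [[607.2 -45.7 152. ]]
side earmuffs_top [445. 160.] 0.77 [[ 303.5 -292.3  346. ]]
side earmuffs_top [308. 156.] 0.64 [[597.  -26.1 346. ]]
side earmuffs_top [308. 227.] 0.48 [[417.7 150.2 346. ]]
1030 [504. -64. 199.] [683.  18. 288.] [[503.0, -51.0], [677.0, -69.0], [684.0, 1.0], [510.0, 19.0]]
-1 577 [202. 259. 284.]
1 453 [204. 248. 283.]
bar 142 ((596.8291625976562, 7.556339263916016), (94.65926361083984, 30.948139190673828), 78.85138702392578)
```

View pics/s7.png

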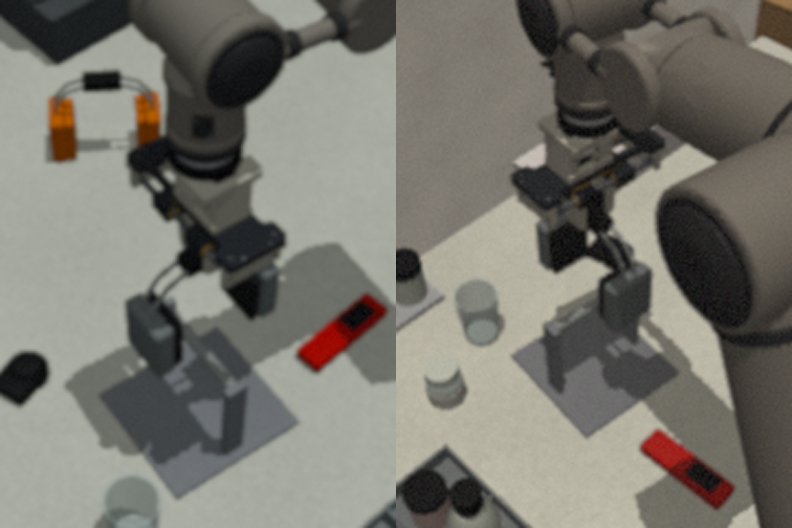

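View pics/w7.png

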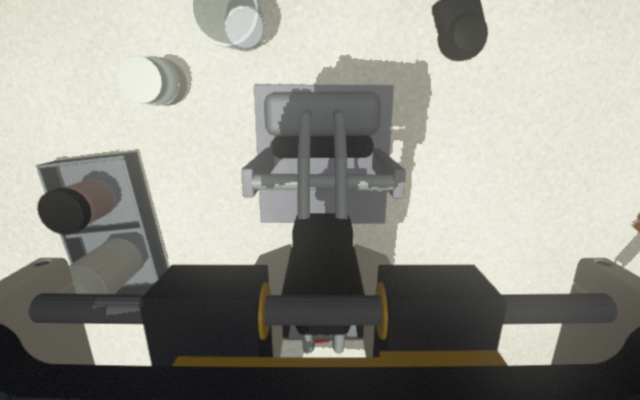

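The ear defenders hang level and square. Cup-box centre is (596,-25.5) against bar centre (598,-28), with one cup on each side of the bar in all three views. The bottle stands in the tray. Lowering.

```bash
python3 -m handwheel '[[[1,0,0,0],[1.5,0,0,0],[2,0,0,0],[2,0,0,0],[2,0,0,0],[1.5,0,0,0],[1,0,0,0],[0,0,0,0]]]' -
python3 -m handwheel '[[[1,0,0,0],[1,0,0,0],[1,0,0,0],[0.7,0,0,0],[0.3,0,0,0],[0,0,0,0],[0,0,0,0]]]' -
python3 rel.py 598.5 -28 163.5
```

```text
time: 19.88
tool_pos: [597.5, -27.7, 215.4]
tcp_rot: [-0.042, 1.566, 2.992]
contact_force: [0.6, -0.1, -2.1]
grip_width: 27.9
time: 20.47
tool_pos: [598.8, -27.8, 177.8]
tcp_rot: [2.528, 1.571, -0.722]
contact_force: [-0.1, -0.6, -2.6]
grip_width: 28.0
t 20.4667 tcp [598.8 -27.8 177.8] toolshift cm [1.43 0.02 0.02] w 28.0 F [-0.1 -0.6 -2.6] ydeg -96.2 q [-0.17  0.52  1.38 -0.    1.24  1.5 ]
```

```bash
python3 -m handwheel '[[[0.4,0,0,0],[0.4,0,0,0],[0.3,0,0,0],[0.1,0,0,0],[0,0,0,0],[0,0,0,0],[0,0,0,0]]]' -
python3 -m handwheel '[[[0.1,0,0,0],[0,0,0,0],[0,0,0,0]]]' -
```

```text
time: 21.05
tool_pos: [598.8, -27.8, 165.9]
tcp_rot: [2.859, 1.57, -0.39]
contact_force: [0.7, -0.4, -2.6]
grip_width: 27.7
time: 21.3
tool_pos: [598.6, -27.8, 164.7]
tcp_rot: [1.247, 1.571, -2.003]
contact_force: [0.7, 0.1, -2.8]
grip_width: 27.8
```

```bash
python3 -m handwheel '[[[0.1,0,0,0],[0,0,0,0],[0,0,0,0]]]' -
python3 -m handwheel '[[[0.05,0,0,0],[0,0,0,0],[0,0,0,0]]]' -
python3 -c "
from h import *
out=[]
for c,(x,y,w,h) in {'scene':(240,90,180,210),'side':(220,90,180,210)}.items():
    p,d,m=cap(c)
    out.append(cv2.resize(p[y:y+h,x:x+w,::-1],None,fx=2.2,fy=2.2,interpolation=cv2.INTER_CUBIC))
cv2.imwrite('pics/s8.png',np.hstack(out))
"
```

```text
time: 21.55
tool_pos: [598.6, -27.8, 163.6]
tcp_rot: [0.717, 1.571, -2.533]
contact_force: [0.7, -0.3, -2.6]
grip_width: 28.1
time: 21.8
tool_pos: [598.6, -27.8, 163.2]
tcp_rot: [1.41, 1.571, -1.84]
contact_force: [-0.9, -0.1, -2.4]
grip_width: 28.0
```

View pics/s8.png

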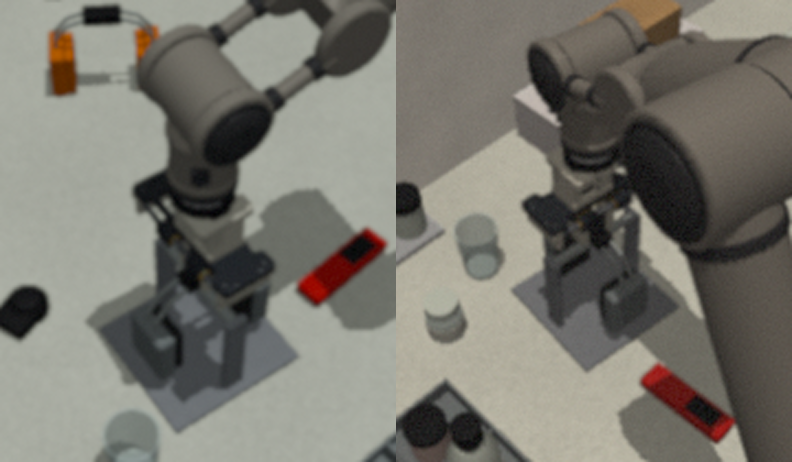

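Cups now hang either side of the bar, at (160,340) in the scene half and (570,250) and (620,300) in the side half. I step down until contact.

```bash
python3 -m handwheel '[[[0.05,0,0,0],[0,0,0,0],[0,0,0,0]]]' -
python3 -m handwheel '[[[0.05,0,0,0],[0,0,0,0],[0,0,0,0]]]' -
```

```text
time: 22.15
tool_pos: [598.7, -27.8, 162.7]
tcp_rot: [2.298, 1.571, -0.951]
contact_force: [0.1, -0.2, -2.4]
grip_width: 27.9
time: 22.4
tool_pos: [598.7, -27.8, 162.6]
tcp_rot: [2.882, 1.57, -0.368]
contact_force: [-1.8, 0.8, 1.1]
grip_width: 27.8
```

The force flipped from -2.4 to +1.1 N, so the pad is on the bar. Opening.

```bash
python3 -m handwheel '[[[0,0,0,0],[0,0,0,0],[0,0,0,0],[0,0,0,0],[0,0,0,0],[0,0,0,0],[0,0,0,0],[0,0,0,0]]]' 0.8
python3 -m handwheel '[[[0,0,0,0],[0,0,0,0]]]' -
python3 -m handwheel '[[[-0.5,0,0,0],[-1,0,0,0],[-2,0,0,0],[-2.5,0,0,0],[-2.5,0,0,0],[-2.5,0,0,0],[-2.5,0,0,0],[-1,0,0,0]]]' -
python3 -m handwheel '[[[0,0,0,0],[0,0,1.5,0],[0,0,2.5,0],[0,0,2.5,0],[0,0,2.5,0],[0,0,2,0],[0,0,1,0],[0,0,0,0]]]' -
python3 -c "
from h import *
out=[]
for c,(x,y,w,h) in {'scene':(240,90,180,210),'side':(220,90,180,210)}.items():
    p,d,m=cap(c)
    out.append(cv2.resize(p[y:y+h,x:x+w,::-1],None,fx=2.2,fy=2.2,interpolation=cv2.INTER_CUBIC))
    P=cloud(m,d).reshape(-1,3);P=P[~np.isnan(P[:,0])]
    for n,lo,hi in [('pad',174,195),('cups',40,110)]:
        q=P[(P[:,2]>lo)&(P[:,2]<hi)&(abs(P[:,0]-598)<110)&(abs(P[:,1]+28)<60)]
        if n=='cups': q=q[abs(q[:,0]-598+.108*0)>42]
        print(c,n,len(q),cv2.minAreaRect(q[:,:2].astype(np.float32)),np.percentile(q[:,2],[2,50,98]).round())
        for s in (-1,1):
            r=q[s*(q[:,0]-598)>0]
            if len(r): print(s,np.percentile(r[:,2],[2,50,98]).round(1))
cv2.imwrite('pics/s9.png',np.hstack(out))
p,d,m=cap('wrist','w9')
print(bot.spot_point('wrist','bottle'),bot.get_obs()['time'])
"
```

```text
time: 23.07
tool_pos: [598.6, -27.8, 162.2]
tcp_rot: [1.591, 1.571, -1.659]
contact_force: [0.1, -0.7, 0.3]
grip_width: 72.5
time: 23.23
tool_pos: [598.6, -27.8, 162.2]
tcp_rot: [1.511, 1.571, -1.738]
contact_force: [0.0, 0.4, 0.6]
grip_width: 73.3
time: 23.9
tool_pos: [599.6, -27.9, 312.2]
tcp_rot: [3.065, 1.564, -0.184]
contact_force: [0.5, -0.0, -0.1]
grip_width: 73.3
time: 24.57
tool_pos: [477.7, -14.5, 306.8]
tcp_rot: [-0.008, 1.569, 3.025]
contact_force: [-0.3, 0.4, 0.3]
grip_width: 73.0
scene pad 215 ((601.1530151367188, -26.530202865600586), (29.420642852783203, 69.0190658569336), 86.0274429321289) [175. 182. 187.]
-1 [176.7 181.6 185.7]
1 [174.3 182.4 187. ]
scene cups 570 ((600.118408203125, -25.902446746826172), (71.41035461425781, 178.93246459960938), 83.74453735351562) [ 44.  80. 109.]
-1 [ 43.6  83.1 109.5]
1 [ 43.8  76.8 109.3]
side pad 133 ((594.5953979492188, -24.976842880249023), (28.56106185913086, 58.91905212402344), 81.06232452392578) [175. 181. 185.]
-1 [174.6 180.  185.2]
1 [175.4 180.6 183.2]
side cups 380 ((595.9730224609375, -26.442710876464844), (67.4447250366211, 174.57688903808594), 83.56466674804688) [ 43.  82. 110.]
-1 [ 42.8  81.  109.6]
1 [ 42.5  87.5 109.4]
[{'point': [99.8, 188.8], 'conf': 0.9}] 24.7667
```

View pics/s9.png

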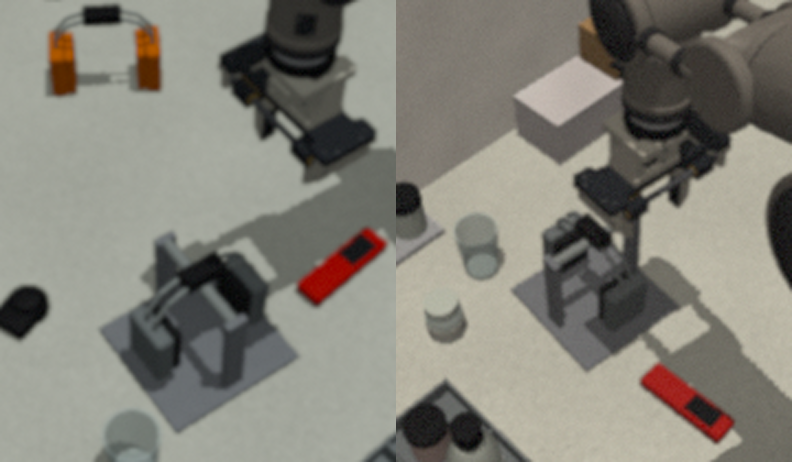

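View pics/w9.png

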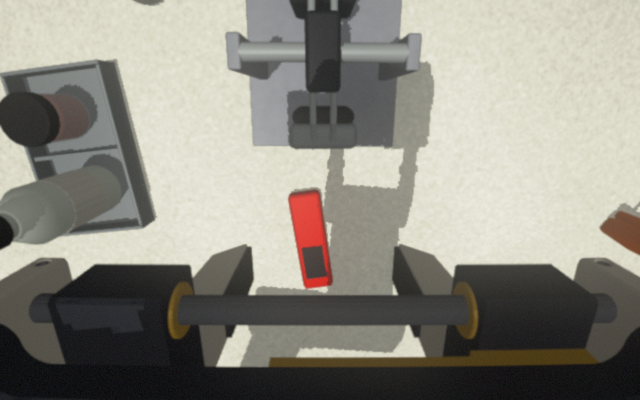

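The pad lies across the bar at (322,50) in the wrist view, square and level with its top at about 182 mm. The bottle is upright in the tray at (70,200). The robot touches nothing, so I let it settle briefly and hand in.

```bash
python3 -m handwheel '[[[0,0,0,0],[0,0,0,0],[0,0,0,0],[0,0,0,0],[0,0,0,0],[0,0,0,0]]]' -
python3 -c "
from plant import bot
print(bot.close_job())"
```

```text
time: 25.27
tool_pos: [479.4, -14.8, 307.2]
tcp_rot: [1.203, 1.571, -2.047]
contact_force: [-0.4, 0.5, 0.0]
grip_width: 73.4
the job is handed in; nothing more can be done
None
```

I moved the bottle into the tray's empty compartment and hung the grey ear defenders over the bar. The job was handed in at about 25 s; it reports no verdict.

- **Bottle:** I picked it up by the cap, set it down until the force showed floor contact, and let go. It was upright in the near compartment in the last pictures.
- **Ear defenders:** I gripped them by the crown pad, lowered them until the force showed bar contact, and let go. In the last check:
  - The pad top was at about 182 mm, and both cups were level to within about 1 mm at their tops.
  - The cup centre was within about 3 mm of the bar's middle.
  - They were turned less than about 1° from square to the bar. The pad-only depth fits differed by up to about 3°.
- **Robot and bystanders:** The arm is clear of everything, with contact force around zero. By eye, no bystander had moved, and I left the orange pair alone.

The two fixed cameras disagreed by about 4–6 mm in x, which is well inside the tolerance. No check failed.

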